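# Empty the barred tip tray of canisters into its bin

## Task

Lift the wooden gate bar straight up out of its two open-topped brackets, level so that both ends come out together, and put it aside. Then raise the tray by its handle until all three canisters have slid into the bin, lower the tray fully, and drop the bar back, level, across both brackets so that it sits fully down in them. Leave the other things on the table where they are.

Things in the scene. Friction and masses are not known exactly. Their poses are not given: they have to be found in the camera images.
- station: Tip station, fixed to the table: base plate, posts, hinged aluminium tray and grey bin in a row. Origin on the table under the tray's hinge; x points from the tray's handle to the bin, y across, z up. Footprint with handle and bar: x -215 to 192 mm, y -100 to 100 mm. The bin stands at x 14 to 190 mm; side walls 95 mm high, far wall 115 mm
- tray (a joint): Angle of the tray (rad): 0 level on its rests, grows as the handle is lifted, stop at 1.2. The hinge axis is the station's y axis, 100 mm above the table. The tray weighs 0.4 kg, is lightly damped and sinks back when let go. Canisters slide out well at 1.0 to 1.1 rad
- handle_mid (a point): Middle of the tray's handle, a round dark steel bar 12 mm thick and 100 mm long along the station's y, 205 mm behind the hinge axis and 22 mm above it when the tray is level (122 mm above the table); 45 mm gap between it and the tray's back wall. It may turn in the fingers as the tray rises. Axes as the tray's (the station's when level)
- slot_mid (a point): Point midway between the tray's two dark steel U brackets, at the height of their slot bottoms (126 mm above the table, right over the hinge, when the tray is level). Axes as the tray's. Each bracket is 10 mm thick, 74 to 84 mm from here along y; its slot is 31 mm wide in x, open at the top, 30 mm deep, then flared up to 39 mm
- bar: Gate bar: straight wooden bar with steel ends, 26 x 26 mm, 196 mm long, 0.11 to 0.22 kg. Origin at its centre, y along its length. Starts across both brackets, centre 13 mm above slot_mid. It lies stably on the table; apart from the listed things the table is clear for it over world x 0.36 to 0.56 m, y 0.10 to 0.45 m
- can_a_mid (a point): Black screw-top canister, a plain round can 35 mm in diameter and 62 mm tall, about 50 g, standing in the tray at the start (their order across the tray varies). This point is on its axis, 30 mm above its foot
- can_b_mid (a point): Grey screw-top canister, a plain round can 39 mm in diameter and 56 mm tall, about 50 g, standing in the tray at the start (their order across the tray varies). This point is on its axis, 30 mm above its foot
- can_c_mid (a point): Black screw-top canister, a plain round can 35 mm in diameter and 60 mm tall, about 50 g, standing in the tray at the start (their order across the tray varies). This point is on its axis, 30 mm above its foot
- tray_floor (a point): Point on the top of the tray's floor, 12 mm over the hinge axis when level; axes as the tray's. Inside, the tray is 140 mm wide (y) and runs from 150 mm behind this point (handle side; back and side walls 38 mm high) to an open lip 30 mm ahead of it
- bin_mid (a point): Centre of the bin's inner floor, 12 mm above the table; axes as the station's. The bin is 168 mm (x) by 176 mm (y) inside
- mug: Bystander, loose: white mug 78 mm wide, 110 mm over its handle, 97 mm tall, origin under its centre
- desk_phone: Bystander, loose: black speaker box 101 x 62 mm, 110 mm tall, origin under its centre
- buffer_bottle: Bystander, loose: white bottle with a screw cap, 50 mm in diameter, 94 mm tall, origin under its centre
- stain_bottle: Bystander, loose: small brown bottle with a screw cap, 34 mm in diameter, 74 mm tall, origin under its centre
- tip_box: Bystander, loose: pipette-tip box with a clear lid, 70 (x) x 112 (y) x 60 mm, origin under its centre
- pliers: Bystander, loose: pliers lying flat, 43 (x) x 142 (y) x 10 mm, origin under its centre
Not all that is in view belongs to the job. Leave any blue look-alike of the part that bears can_b_mid alone. Leave any pink look-alike of the part that bears can_c_mid alone.

How it is judged:
By the outcome, as a careful person would: the job done as asked, in the order asked, and still so for the second after the job is handed in, with the robot touching nothing.
It also fails if it takes over 72 s, if anything falls off the work surface, if the arm or the gripper's body presses on something with over 40 N, if the wrist force passes 120 N, or if a joint passes its speed limit or range.

## Robot

A 6-joint arm with a two-finger parallel gripper is mounted at the origin on the work surface; the furniture and walls round the work are solid. World frame = base frame: x ahead of the robot, y to its left, z up, the work surface at z = 0. Lengths are in mm, angles in rad, forces in N, time in s.
With the tool pointing down it reaches from about 350 to 875 mm from the base axis. Payload 15.5 kg.
Tool frame: the origin (TCP) lies between the finger pads; the fingertips stand 14 mm ahead of it and the grasp point (between the pads) lies 5 mm behind it; z points along the fingers, y is the line along which they close (so a half turn about z gives the same grasp; the last joint's range is limited). The gripper opens to 85 mm and grips with 20 to 120 N. Pads are 22 mm wide; open, the fingers measure 114 mm over their backs; the gripper's body (76 mm by 85 mm) begins 54 mm behind the grasp point. The pads swing forward as they close: fully open they stand 13 mm farther back than shut.
Start: joints at [1.095, 0.494, 1.345, -0, 1.302, -0.096], TCP at [232.285, 580.233, 245.277] pointing down, gripper open.
Joint ranges: [-2.91, 2.91], [-0.82, 2.16], [0.22, 2.67], [-1.22, 4.37], [0.12, 2.79], [-3.08, 3.08]. Speed limits (rad/s): [1.89, 1.89, 2.57, 3.01, 3.01, 3.01].

## Interface

Orientations are given as a 3x3 rotation matrix whose columns are the frame's x, y, z axes.
In Python, from plant import manip gives the robot as it stands. The module is installed in compiled form; this text tells all that it offers.
- The arm moves only by the shell command python3 -m jog 'ROWS' [FORCE]. ROWS is rows parted by semicolons, their numbers by spaces, 1 to 20 of them, each of 5 numbers: the finger opening in mm, then dx, dy, dz in mm, then a turn about the tool's z in rad; each row shifts and turns the commanded pose from where the row before left it, along the tool's axes as they then stand; what a row does not reach is not made up. A row lasts 1/10 s, in which the tool goes at most 50 mm and 0.15 rad, less where a joint would pass 70% of its speed; a pose out of reach is approached as far as the arm can. The fingers move at their own pace and stop on an object; FORCE is the grip in N (left out, the last holds). Time passes only in rows, so rows that do not move let the fingers close. It prints the time, the measured TCP pose, the force, the opening and the grip force at its end.
- manip.observe(): the state, without advancing time (a new reading comes with each control period).
- manip.get_image(name): name is "scene" or "top" or "wrist"; returns a dict with "image" (400x640x3 uint8, red, green, blue), "fx", "fy", "cx", "cy" (pixels), "world_from_camera" (4x4, takes a point from camera to world coordinates). Camera axes: x right, y up, looking along -z (the intrinsics and any distortion apply to the point x, -y, -z); pixel columns grow to the right and rows downward; lengths in mm; the calibration is good to about 2 mm. A picture is of the moment at which its call begins. There is no depth.
- manip.hand_in(): hands the job in; it is judged then, once.
The state is a dict: "clock": time; "joint_positions": joint angles; "qvel": joint speeds; "tau": joint torques, N m; "tcp_pos": TCP position; "ee_rot": TCP orientation; "contact_force": force on the tool from outside, world axes, zero at the start; "torque": the same for the moment, N m; "width": finger opening in mm; "gripper_force": force on a finger pad.
Only numpy, scipy, OpenCV 4.12 (cv2) and the standard library are available. Lean on these libraries where they do the work, as an engineer would, in place of code of your own. Each camera call takes 0.05 s, during which the arm holds its last target. There are 200 camera calls.

## Working session

There is one attempt and no reset: what is moved stays moved. The work goes in short steps, Python scripts to look and compute and a shell command to move; the robot and the scene stay as the last step left them, time stands still between calls to the robot, and variables do not carry over. Pictures are saved under pics/ and viewed, at most 11 in all, crops included, and the job is handed in when it is done.

```bash
mkdir -p pics; cat > h.py <<'E'
import numpy as np, cv2
from plant import manip
def snap(n,f):
    d=manip.get_image(n); cv2.imwrite(f'pics/{f}.png',d['image'][:,:,::-1]); np.savez(f'pics/{f}.npz',**{k:d[k] for k in d if d[k] is not None}); return d
def ray(d,u,v):
    T=np.array(d['world_from_camera']); r=np.array([(u-d['cx'])/d['fx'],-(v-d['cy'])/d['fy'],-1.])
    return T[:3,3],T[:3,:3]@r
def onz(d,u,v,z):
    o,r=ray(d,u,v); return o+r*(z-o[2])/r[2]
def tri(*obs):
    A=np.zeros((3,3));b=np.zeros(3)
    for d,u,v in obs:
        o,r=ray(d,u,v); r=r/np.linalg.norm(r); P=np.eye(3)-np.outer(r,r); A+=P;b+=P@o
    return np.linalg.solve(A,b)
def load(f): 
    z=np.load(f'pics/{f}.npz',allow_pickle=True); return {k:z[k] for k in z}
E
python3 - <<'E'
from h import *
a=snap('scene','s0');b=snap('top','t0')
print([k for k in a], [ (d['fx'],d['cx'],d['world_from_camera'][:3,3]) for d in (a,b)])
o=manip.observe();print(o['tcp_pos'],o['ee_rot'],o['clock'],o['width'])
E
```

```text
['image', 'fx', 'fy', 'cx', 'cy', 'world_from_camera'] [(371.19957927151, 325.97140421236986, array([-119.53764783, -373.49226124,  928.98482463])), (387.9547831534796, 319.1132262819342, array([ 310.32277237,   10.89315639, 1150.66446446]))]
[232.13133596 579.94992937 244.74025321] [[-9.28365495e-01  3.71668144e-01 -5.46230136e-04]
 [ 3.71668522e-01  9.28364951e-01 -1.01322073e-03]
 [ 1.30519046e-04 -1.14365571e-03 -9.99999338e-01]] 0.1 85.67059426249133
```

View pics/s0.png

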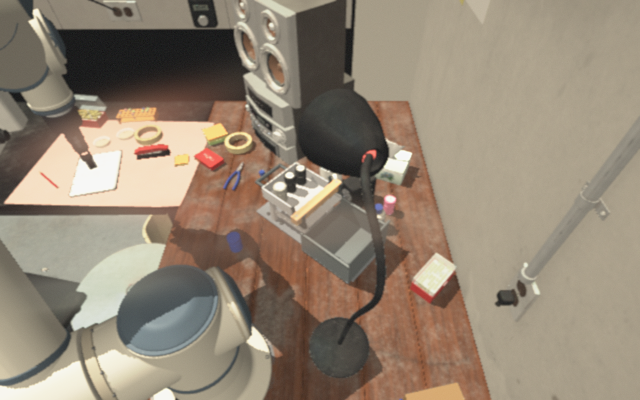

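View pics/t0.png

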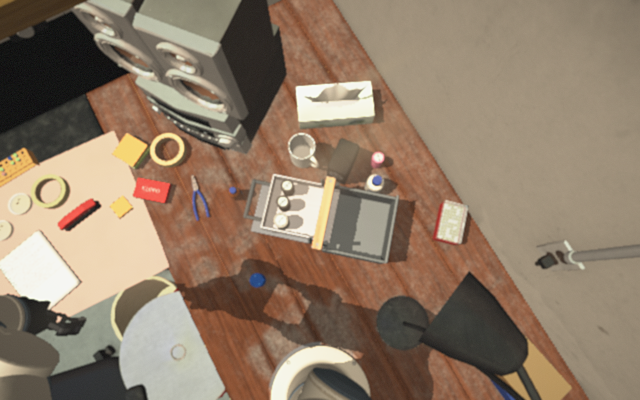

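The scene camera shows the bar at about (293,217)-(340,184), with the bin below it and a lamp in front. The top view shows the bar at (317,247)-(330,180), the handle at about (255,205), the canisters at (288,187), (283,203) and (281,222), and the lamp at (400-520,270-370). I'll zoom in on both.

```bash
python3 - <<'E'
from h import *
a=load('s0');b=load('t0')
c1=cv2.resize(b['image'][160:275,230:410],None,fx=4.4,fy=4.4,interpolation=cv2.INTER_CUBIC)[:300*2]
c2=cv2.resize(a['image'][150:280,240:400],None,fx=4.4,fy=4.4,interpolation=cv2.INTER_CUBIC)
cv2.imwrite('pics/c1.png',c1[:,:,::-1]);cv2.imwrite('pics/c2.png',c2[:,:,::-1])
for (u,v,n) in [(320,375,'base?'),(402,322,'lampbase'),(317,247,'bar'),(330,180,'bar'),(255,205,'handle'),(257,280,'bluecap'),(200,195,'pliers'),(302,150,'mug'),(320,200,'x')]: print(n,onz(b,u,v,0).round(),onz(b,u,v,140).round())
hs=cv2.cvtColor(b['image'],cv2.COLOR_RGB2HSV)
for n,d,roi in(('t',b,(170,255,305,342)),('s',a,(178,225,285,345))):
    hs=cv2.cvtColor(d['image'],cv2.COLOR_RGB2HSV); m=cv2.inRange(hs,(12,70,120),(30,255,255)); r=np.zeros_like(m); r[roi[0]:roi[1],roi[2]:roi[3]]=1; m*=r
    cs,_=cv2.findContours(m,0,2); c=max(cs,key=cv2.contourArea); print(n,cv2.contourArea(c),cv2.boxPoints(cv2.minAreaRect(c)).round(1).tolist())
E
```

```text
base? [57.  1.  0.] [ 88.   2. 140.]
lampbase [ 202. -231.    0.] [ 216. -201.  140.]
bar [412.  15.   0.] [399.  15. 140.]
bar [617. -21.   0.] [580. -17. 140.]
handle [535. 205.   0.] [508. 181. 140.]
bluecap [313. 188.   0.] [313. 166. 140.]
pliers [563. 373.   0.] [532. 329. 140.]
mug [712.  67.   0.] [663.  60. 140.]
x [554.   9.   0.] [524.   9. 140.]
t 944.5 [[305.0, 170.0], [336.0, 170.0], [336.0, 250.0], [305.0, 250.0]]
s 587.0 [[287.3999938964844, 216.89999389648438], [335.70001220703125, 174.89999389648438], [344.20001220703125, 184.6999969482422], [295.8999938964844, 226.6999969482422]]
```

View pics/c1.png

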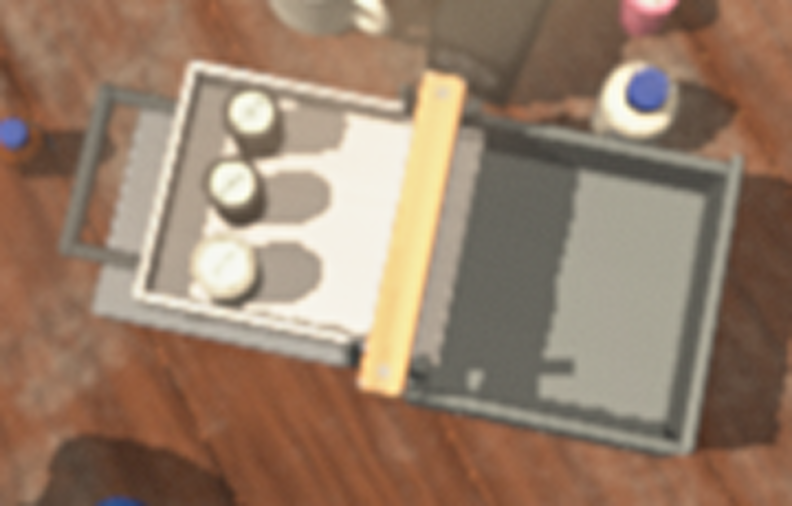

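View pics/c2.png

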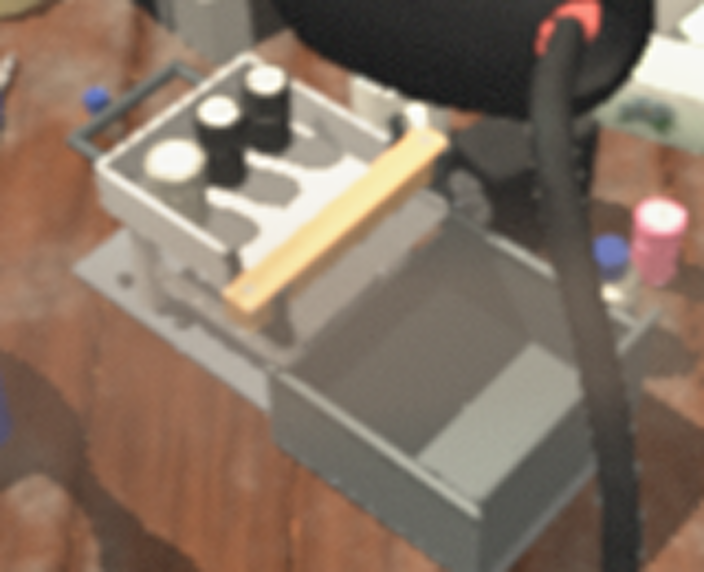

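The top crop gives the bar's top-face corners as (422,72), (466,80), (402,394) and (358,385), and the handle bar as running (103,88)-(66,247). The scene crop gives the bar's top-face corners as (432,127), (447,145), (242,312) and (224,294), and the handle as (178,68)-(75,140).

```bash
python3 - <<'E'
from h import *
a=load('s0');b=load('t0')
t=lambda x,y:(230+(x+.5)/4.4-.5,160+(y+.5)/4.4-.5)
s=lambda x,y:(240+(x+.5)/4.4-.5,150+(y+.5)/4.4-.5)
P={}
for n,p,q in [('far-',(422,72),(432,127)),('far+',(466,80),(447,145)),('near+',(402,394),(242,312)),('near-',(358,385),(224,294)),('hfar',(103,88),(178,68)),('hnear',(66,247),(75,140))]:
    P[n]=tri((b,*t(*p)),(a,*s(*q))); print(n,P[n].round(1))
T={n:onz(b,*t(*p),152) for n,p in [('f-',(422,72)),('f+',(466,80)),('n+',(402,394)),('n-',(358,385))]}
c=sum(T.values())/4; ay=(T['f-']+T['f+']-T['n-']-T['n+'])/2
print('tri c',sum(list(P.values())[:4])/4,'top c',c,'len',np.linalg.norm(ay),'ang',np.arctan2(ay[1],ay[0]), 'w',np.linalg.norm(T['f-']-T['f+']))
hf,hn=onz(b,*t(103,88),122),onz(b,*t(66,247),122); h=(hf+hn)/2
print('handle',hf,hn,h,np.linalg.norm(hf-hn)); d=(c-h)[:2]; print('dist',np.linalg.norm(d),np.arctan2(d[1],d[0]), 'bar ang from tri',)
for n,x,y,z in [('a',253,112,172),('m',235,185,172),('g',225,265,168),('phone',490,20,110),('binc',740,158,115),('binc2',690,452,115)]: print(n,onz(b,*t(x,y),z).round())
W=manip.get_image('wrist'); print(W['world_from_camera'],W['fx'],W['cx'],W['cy'])
E
```

```text
far- [592.1  -8.  144. ]
far+ [583.1 -30.4 147.3]
near+ [390.3   7.1 153. ]
near- [398.1  30.1 147.3]
hfar [583.7 194.2 115.4]
hnear [481.3 210.8 121.4]
tri c [ 4.90884448e+02 -3.18669233e-01  1.47901014e+02] top c [ 4.90117280e+02 -4.29533762e-01  1.52000000e+02] len 193.0691586918362 ang -0.1838347436329725 w 27.073525381259774
handle [581.84530041 193.14434207 122.        ] [481.23556382 210.64653141 122.        ] [531.54043212 201.89543674 122.        ] 102.12074093163343
dist 206.52184198749265 -1.7727413059981199 bar ang from tri
a [556.  95. 172.]
m [511. 104. 172.]
g [465. 109. 168.]
phone [634. -48. 110.]
binc [ 546. -204.  115.]
binc2 [ 364. -169.  115.]
[[ 3.71757471e-01 -8.95963413e-01 -2.42993714e-01  1.71986768e+02]
 [ 9.28329377e-01  3.58520972e-01  9.83223274e-02  6.05668099e+02]
 [-9.74865439e-04 -2.62130263e-01  9.65032007e-01  3.74030972e+02]
 [ 0.00000000e+00  0.00000000e+00  0.00000000e+00  1.00000000e+00]] 351.9116195928888 324.0625310571508 201.33137297742257
```

```bash
cat >> h.py <<'E'
def go(x,y,z):
    o=manip.observe(); R=np.array(o['ee_rot']); d=np.array([x,y,z])-o['tcp_pos']
    print('t',round(o['clock'],2),'tcp',np.round(o['tcp_pos'],1),'tool d',(R.T@d).round(1),'n rows>=',int(np.ceil(np.linalg.norm(d)/50)),'yaw_y',round(float(np.arctan2(R[1,1],R[0,1])),3),'w',round(o['width'],1),'F',np.round(o['contact_force'],1),'g',np.round(o['gripper_force'],1))
E
python3 - <<'E'
from h import *
a=load('s0');b=load('t0')
print('lamp head',tri((b,480,325),(a,345,130)).round(), 'joint of neck', tri((b,522,365),(a,370,155)).round())
print('stain',onz(b,233,190,74).round(),'blue',onz(b,257,280,56).round(),'pliers',[onz(b,*p,5).round() for p in((194,178),(207,218),(193,215))])
print(np.array([[-.982,.188,0],[.188,.982,0],[0,0,-1]])@np.array([490.3-232.1,-.5-580,225-244.7]))
E
```

```text
lamp head [ 255. -198.  619.] joint of neck [ 211. -250.  628.]
stain [563. 257.  74.] blue [313. 179.  56.] pliers [array([615., 394.,   5.]), array([492., 345.,   5.]), array([500., 388.,   5.])]
[-362.6864 -521.5094   19.7   ]
```

```bash
python3 -m jog '85 0 0 0 -0.095;85 0 0 0 -0.095'; python3 -c "
from h import *
go(490.3,-.5,225)"
```

```text
clock: 0.35
tcp_pos: [232.2, 580.1, 245.0]
ee_rot: [[-0.983, 0.186, -0.0], [0.186, 0.983, -0.0], [0.0, -0.001, -1.0]]
contact_force: [0.2, -0.0, 0.1]
width: 84.9
gripper_force: 0.0
t 0.35 tcp [232.2 580.1 245. ] tool d [-361.6 -522.4   20.2] n rows>= 13 yaw_y 1.384 w 84.9 F [ 0.2 -0.   0.1] g 0.0
```

```bash
python3 -m jog '85 -22 -32 -1;85 -22 -32 0;85 -22 -32 0' 2>&1 | tail -3; python3 -m jog '85 -22.6 -32.7 1 0;85 -22.6 -32.7 1 0;85 -22.6 -32.7 1 0;85 -22.6 -32.7 1 0;85 -22.6 -32.7 1 0;85 -22.6 -32.7 1 0;85 -22.6 -32.7 1 0;85 -22.6 -32.7 1 0;85 -22.6 -32.7 1 0;85 -22.6 -32.7 1 0;85 -22.6 -32.7 1 0;85 -22.6 -32.7 1 0;85 -22.6 -32.7 1 0;85 -22.6 -32.7 1 0;85 -22.6 -32.7 1 0;85 -22.6 -32.7 1 0;85 0 0 0 0'; python3 - <<'E'
from h import *
go(490.3,-.5,225)
d=snap('wrist','w1')
T=np.linalg.inv(d['world_from_camera'])
for p in [(490.3,-.5,152),(585,-18,152),(395,17,152)]:
    q=T@[*p,1]; print(d['fx']*q[0]/-q[2]+d['cx'],d['fy']*q[1]/q[2]+d['cy'])
E
```

```text
Traceback (most recent call last):
ValueError: each row has 5 numbers
clock: 2.05
tcp_pos: [489.9, -5.7, 229.1]
ee_rot: [[-0.981, 0.193, 0.001], [0.193, 0.981, -0.001], [-0.001, -0.001, -1.0]]
contact_force: [-0.6, -0.3, -0.2]
width: 84.8
gripper_force: 0.0
t 2.05 tcp [489.9  -5.7 229.1] tool d [0.6 5.2 4.1] n rows>= 1 yaw_y 1.377 w 84.8 F [-0.6 -0.3 -0.2] g 0.0
330.67432356016735 214.48186486976562
331.5981750283524 348.5106179032065
329.2951904873878 43.61949398434706
```

View pics/w1.png

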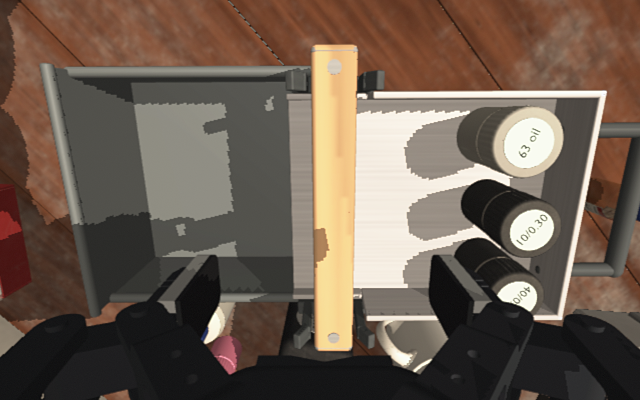

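The wrist view shows the bar's top face running from (313-357,51) to (315-354,350). The canisters' tops are at (529,143), (531,231) and (517,297), and the handle is at about (632,200).

```bash
python3 - <<'E'
from h import *
d=load('w1');b=load('t0')
g=[onz(d,*p,152) for p in((313,51),(357,51),(315,350),(354.5,350))]
print(np.round(g,1)); c=sum(g)/4; a=(g[2]+g[3]-g[0]-g[1])/2; print(c,np.linalg.norm(a),np.arctan2(a[1],a[0]),np.linalg.norm(g[0]-g[1]),np.linalg.norm(g[2]-g[3]))
t=lambda x,y:(230+(x+.5)/4.4-.5,160+(y+.5)/4.4-.5)
for p,q in [((313,51),(402,394)),((357,51),(358,385)),((315,350),(466,80)),((354.5,350),(422,72))]: print(tri((d,*p),(b,*t(*q))).round(1))
go(c[0],c[1],137)
print(np.array(d['world_from_camera'])[:3,3])
E
```

```text
[[396.9   7.6 152. ]
 [401.6  31.1 152. ]
 [584.  -29.4 152. ]
 [589.2  -2.8 152. ]]
[492.91745787   1.62159879 152.        ] 190.67393869106957 -0.18697735548479294 23.94446258573903 27.132863791749433
[394.3   5.9 133.9]
[399.4  31.5 137.8]
[582.8 -30.3 153.2]
[586.4  -3.6 155.4]
t 2.1 tcp [488.7  -3.9 229. ] tool d [-3.   6.3 92. ] n rows>= 2 yaw_y 1.377 w 84.9 F [-0.3  1.1 -0.4] g 0.0
[426.05791611   8.14547809 358.30202853]
```

```bash
python3 -m jog '60 -2.5 5.2 10 0;60 0 0 20 0;60 0 0 20 0;60 0 0 20 0;60 0 0 12 0;60 0 0 10 0;60 0 0 0 0;60 0 0 0 0' 60; python3 -c "
from h import *
go(491.7,.8,137)"
```

```text
clock: 2.9
tcp_pos: [491.5, 3.1, 137.4]
ee_rot: [[-0.982, 0.189, -0.0], [0.189, 0.982, 0.0], [0.0, 0.0, -1.0]]
contact_force: [-0.5, -0.6, -0.2]
width: 60.2
gripper_force: 0.0
t 2.9 tcp [491.5   3.1 137.4] tool d [-0.6 -2.2  0.4] n rows>= 1 yaw_y 1.381 w 60.2 F [-0.5 -0.6 -0.2] g 0.0
```

```bash
python3 -m jog '60 -0.5 -2 0 0;60 0 0 0 0;15 0 0 0 0;15 0 0 0 0;15 0 0 0 0;15 0 0 0 0;15 0 0 0 0;15 0 0 0 0;15 0 0 0 0' 60; python3 -c "
from h import *
go(491.7,.8,137)"
```

```text
clock: 3.8
tcp_pos: [491.8, 0.5, 137.6]
ee_rot: [[-0.982, 0.19, 0.0], [0.19, 0.982, -0.0], [-0.0, -0.0, -1.0]]
contact_force: [-2.5, 0.3, 6.8]
width: 25.0
gripper_force: 58.6
t 3.8 tcp [491.8   0.5 137.6] tool d [0.1 0.3 0.6] n rows>= 1 yaw_y 1.38 w 25.0 F [-2.5  0.3  6.8] g 58.6
```

```bash
python3 -m jog '15 0 0 -4 0;15 0 0 -6 0;15 0 0 -8 0;15 0 0 -10 0;15 0 0 -12 0;15 0 0 -12 0;15 0 0 -14 0;15 0 0 -14 0;15 0 0 -10 0;15 0 0 -5 0;15 0 0 0 0;15 0 0 0 0'; python3 - <<'E'
from h import *
go(430,300,237)
a=snap('scene','s1');b=snap('wrist','w2')
im=np.hstack([cv2.resize(a['image'][140:290,230:410],(480,400)),b['image'][:400:2,::2].repeat(2,0)]); cv2.imwrite('pics/c3.png',im[:,:,::-1])
E
```

```text
clock: 5.0
tcp_pos: [491.4, 0.5, 232.0]
ee_rot: [[-0.982, 0.19, -0.0], [0.19, 0.982, 0.0], [0.0, -0.0, -1.0]]
contact_force: [0.3, -0.1, -0.9]
width: 25.1
gripper_force: 59.1
t 5.0 tcp [491.4   0.5 232. ] tool d [117.1 282.4  -5. ] n rows>= 7 yaw_y 1.38 w 25.1 F [ 0.3 -0.1 -0.9] g 59.1
```

View pics/c3.png

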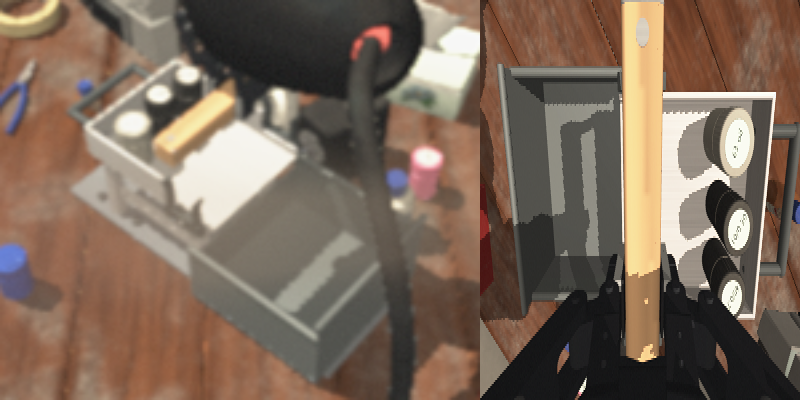

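The picture shows the bar lifted clear and level in the gripper, with the tray open and the canisters still standing. Next I'll set the bar aside.

```bash
python3 -m jog '15 5 10 0 0;15 11.2 28 0 0;15 11.2 28 0 0;15 11.2 28 0 0;15 11.2 28 0 0;15 11.2 28 0 0;15 11.2 28 0 0;15 11.2 28 0 0;15 11.2 28 0 0;15 11.2 28 0 0;15 6 10 0 0;15 5.3 10.4 20 0;15 0 0 40 0;15 0 0 40 0;15 0 0 40 0;15 0 0 40 0;15 0 0 20 0;15 0 0 10 0;15 0 0 0 0;15 0 0 0 0'; python3 -c "
from h import *
go(430,300,15)"
```

```text
clock: 7.1
tcp_pos: [430.5, 300.2, 23.1]
ee_rot: [[-0.982, 0.19, 0.001], [0.19, 0.982, 0.0], [-0.001, 0.001, -1.0]]
contact_force: [1.2, -0.2, -1.8]
width: 25.0
gripper_force: 59.2
t 7.1 tcp [430.5 300.2  23.1] tool d [ 0.5 -0.3  8.1] n rows>= 1 yaw_y 1.38 w 25.0 F [ 1.2 -0.2 -1.8] g 59.2
```

```bash
python3 -m jog '15 0 0 4 0;15 0 0 2 0;15 0 0 1 0;15 0 0 0 0'|grep -E 'pos|force'; python3 -m jog '15 0 0 1 0;15 0 0 0 0'|grep -E 'pos|force'
```

```text
tcp_pos: [430.3, 300.0, 15.4]
contact_force: [-1.4, -0.2, -1.1]
gripper_force: 59.2
tcp_pos: [430.3, 300.0, 14.3]
contact_force: [-0.8, 0.5, -1.3]
gripper_force: 59.2
```

```bash
python3 -m jog '15 0 0 1 0;15 0 0 0 0'|grep -E 'pos|force';python3 -m jog '15 0 0 1 0;15 0 0 0 0'|grep -E 'pos|force'
```

```text
tcp_pos: [430.3, 300.0, 14.0]
contact_force: [-3.2, -1.9, 16.3]
gripper_force: 69.5
tcp_pos: [430.3, 300.1, 13.9]
contact_force: [-6.4, -3.8, 38.9]
gripper_force: 82.6
```

```bash
python3 -m jog '15 0 0 -1.8 0;15 0 0 0 0;30 0 0 0 0;40 0 0 0 0;50 0 0 0 0;50 0 0 0 0;50 0 0 0 0;50 0 0 0 0'; python3 -m jog '50 0 0 -10 0;50 0 0 -25 0;50 0 0 -40 0;50 0 0 -40 0;50 0 0 -40 0;50 0 0 -20 0;50 0 0 0 0;50 0 0 0 0' | grep pos; python3 - <<'E'
from h import *
b=snap('top','t2');d=snap('wrist','w3');snap('scene','s2')
hs=cv2.cvtColor(d['image'],cv2.COLOR_RGB2HSV)
go(534,203.5,240)
cv2.imwrite('pics/c4.png',np.vstack([cv2.resize(b['image'][150:270,190:430],(600,300))[:,:], d['image'][50:350:1,20:620]])[:,:,::-1])
E
```

```text
clock: 8.9
tcp_pos: [430.2, 300.0, 14.0]
ee_rot: [[-0.982, 0.19, -0.0], [0.19, 0.982, -0.0], [0.0, -0.0, -1.0]]
contact_force: [-0.5, 0.2, -0.2]
width: 50.0
gripper_force: 0.0
tcp_pos: [430.1, 300.0, 189.6]
t 9.85 tcp [429.7 299.7 188.2] tool d [-120.6  -74.7  -51.8] n rows>= 4 yaw_y 1.38 w 50.0 F [-0.2  0.4  0.3] g 0.0
```

View pics/c4.png

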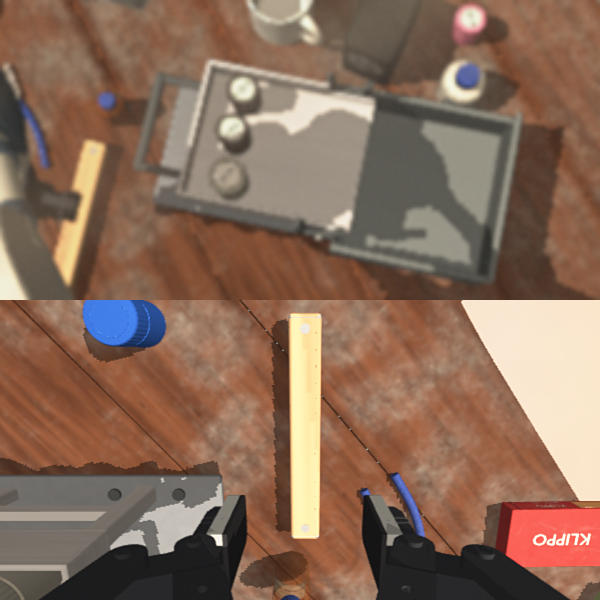

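The picture shows the bar lying flat on the table, clear of the pliers and the bottles. Its wrist-crop ends are (305,315) and (305,537). The handle comes next, at about (530.5,202,122).

```bash
python3 -m jog '40 -30 -20 -8 0;40 -40 -25 -5 0;40 -40 -25 0 0;40 -6 -7 0 0;40 0 0 0 0;40 0 0 0 0'|grep pos; python3 - <<'E'
from h import *
d=snap('wrist','w4'); b=load('t2')
cv2.imwrite('pics/w4v.png',d['image'][:,:,::-1])
go(530.5,202,118)
T=np.linalg.inv(d['world_from_camera'])
for p in [(530.5,202,128)]:
    q=T@[*p,1]; print(d['fx']*q[0]/-q[2]+d['cx'],d['fy']*q[1]/q[2]+d['cy'])
E
```

```text
tcp_pos: [528.5, 202.7, 201.3]
t 10.5 tcp [528.4 203.1 201.5] tool d [-2.4 -0.6 83.5] n rows>= 2 yaw_y 1.381 w 40.0 F [-0.9  1.1  0.3] g 0.0
321.6178340230045 220.97383408517715
```

View pics/w4v.png

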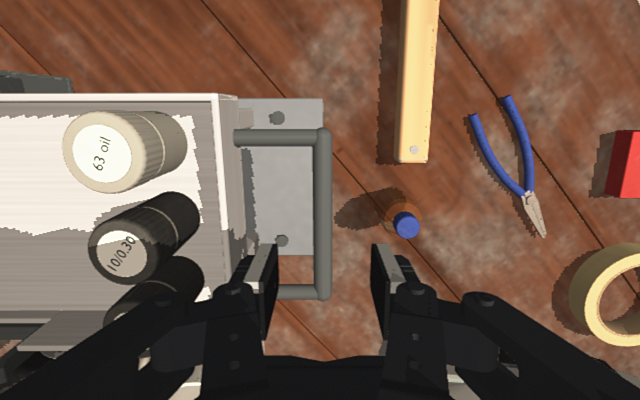

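The handle bar appears at u≈323, v 130-300, against a prediction of (321.6,221), so it agrees. I'll descend and grip.

```bash
python3 -m jog '40 -2 -0.5 15 0;40 0 0 25 0;40 0 0 25 0;40 0 0 12 0;40 0 0 6 0;40 0 0 0 0;40 0 0 0 0;5 0 0 0 0;5 0 0 0 0;5 0 0 0 0;5 0 0 0 0;5 0 0 0 0;5 0 0 0 0' 40; python3 -c "
from h import *
go(530.5,202,118)"
```

```text
clock: 11.8
tcp_pos: [531.6, 200.9, 119.9]
ee_rot: [[-0.982, 0.19, 0.001], [0.19, 0.982, -0.001], [-0.001, -0.001, -1.0]]
contact_force: [-2.3, -7.7, 8.3]
width: 10.5
gripper_force: 39.0
t 11.8 tcp [531.6 200.9 119.9] tool d [1.3 0.9 1.9] n rows>= 1 yaw_y 1.38 w 10.5 F [-2.3 -7.7  8.3] g 39.0
```

```bash
python3 - <<'E'
import numpy as np
t=np.arange(0,1.09,.06);x=-205*np.cos(t)+22*np.sin(t);z=205*np.sin(t)+22*np.cos(t)
for i in range(len(t)-1): print(round(t[i+1],2),-(x[i+1]-x[i]).round(1),-(z[i+1]-z[i]).round(1), 'cum',-(x[i+1]-x[0]).round(1),(z[i+1]-z[0]).round(1))
E
```

```text
0.06 -1.7 -12.3 cum -1.7 12.3
0.12 -2.4 -12.1 cum -4.1 24.4
0.18 -3.1 -12.0 cum -7.3 36.3
0.24 -3.9 -11.8 cum -11.1 48.1
0.3 -4.6 -11.5 cum -15.7 59.6
0.36 -5.2 -11.2 cum -20.9 70.8
0.42 -5.9 -10.9 cum -26.8 81.7
0.48 -6.5 -10.5 cum -33.3 92.2
0.54 -7.2 -10.1 cum -40.5 102.3
0.6 -7.7 -9.6 cum -48.2 111.9
0.66 -8.3 -9.2 cum -56.5 121.1
0.72 -8.8 -8.6 cum -65.4 129.7
0.78 -9.3 -8.1 cum -74.7 137.8
0.84 -9.8 -7.5 cum -84.6 145.3
0.9 -10.3 -6.9 cum -94.8 152.3
0.96 -10.6 -6.3 cum -105.5 158.6
1.02 -11.0 -5.6 cum -116.5 164.2
1.08 -11.3 -5.0 cum -127.8 169.2
```

```bash
python3 -m jog '5 0 -1.7 -12.3 0;5 0 -2.4 -12.1 0;5 0 -3.1 -12 0;5 0 -3.9 -11.8 0;5 0 -4.6 -11.5 0;5 0 -5.2 -11.2 0;5 0 0 0 0' ; python3 -c "
from h import *
go(531.6,200.9,119.9)"
```

```text
clock: 12.5
tcp_pos: [527.7, 180.8, 191.7]
ee_rot: [[-0.982, 0.19, 0.002], [0.19, 0.982, 0.001], [-0.002, 0.001, -1.0]]
contact_force: [1.7, 4.5, -2.0]
width: 10.4
gripper_force: 39.5
t 12.5 tcp [527.7 180.8 191.7] tool d [ 0.1 20.4 71.8] n rows>= 2 yaw_y 1.38 w 10.4 F [ 1.7  4.5 -2. ] g 39.5
```

Tracking well, with the forces small.

```bash
python3 -m jog '5 0 -5.9 -10.9 0;5 0 -6.5 -10.5 0;5 0 -7.2 -10.1 0;5 0 -7.7 -9.6 0;5 0 -8.3 -9.2 0;5 0 -8.8 -8.6 0;5 0 -9.3 -8.1 0;5 0 -9.8 -7.5 0;5 0 -10.3 -6.9 0;5 0 -10.6 -6.3 0;5 0 -11 -5.6 0;5 0 -5.5 -2.6 0;5 0 0 0 0;5 0 0 0 0;5 0 0 0 0;5 0 0 0 0;5 0 0 0 0' ; python3 - <<'E'
from h import *
go(531.6,200.9,119.9)
b=snap('top','t5');d=snap('wrist','w5');s=snap('scene','s5')
cv2.imwrite('pics/c5.png',np.vstack([np.hstack([cv2.resize(b['image'][150:270,230:410],(400,267)),cv2.resize(s['image'][150:280,240:400],(400,267))]), cv2.resize(d['image'],(800,500))[150:450]])[:,:,::-1])
E
```

```text
clock: 14.2
tcp_pos: [509.2, 83.4, 287.6]
ee_rot: [[-0.982, 0.189, 0.004], [0.189, 0.982, 0.003], [-0.003, 0.003, -1.0]]
contact_force: [-1.7, 13.7, 23.6]
width: 10.2
gripper_force: 42.7
t 14.2 tcp [509.2  83.4 287.6] tool d [  0.7 119.  168.1] n rows>= 5 yaw_y 1.38 w 10.2 F [-1.7 13.7 23.6] g 42.7
```

View pics/c5.png

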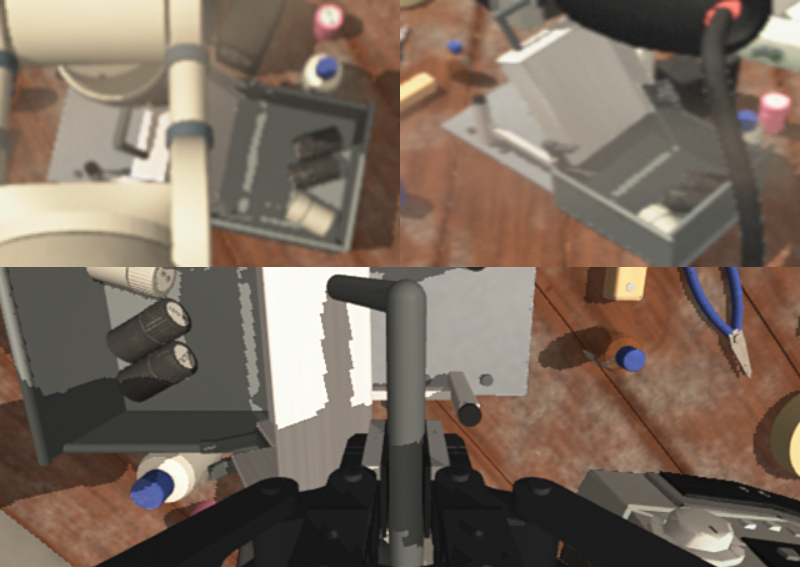

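All three canisters lie in the bin (wrist view: the grey one at about (135,275), the blacks at (150,330) and (158,370)). Now I'll lower the tray along the same arc.

```bash
python3 -m jog '5 0 7 3.5 0;5 0 11 6 0;5 0 10.6 6.3 0;5 0 10.3 6.9 0;5 0 9.8 7.5 0;5 0 9.3 8.1 0;5 0 8.8 8.6 0;5 0 8.3 9.2 0;5 0 7.7 9.6 0;5 0 7.2 10.1 0;5 0 6.5 10.5 0;5 0 5.9 10.9 0;5 0 0 0 0' | grep -E pos\|force; python3 -c "
from h import *
go(531.6,200.9,119.9)"
```

```text
tcp_pos: [527.9, 183.0, 186.9]
contact_force: [6.0, -2.6, -0.4]
gripper_force: 40.7
t 15.65 tcp [527.9 183.  186.9] tool d [-0.3 18.3 67. ] n rows>= 2 yaw_y 1.38 w 10.3 F [ 6.  -2.6 -0.4] g 40.7
```

```bash
python3 -m jog '5 0 4.2 9.5 0;5 0 4.3 10.5 0;5 0 3.6 11 0;5 0 2.6 11 0;5 0 2 10.5 0;5 -0.3 1.3 9 0;5 0 0.3 4.7 0;5 0 0 0.8 0;5 0 0 0 0;5 0 0 0 0' | grep -E pos\|force; python3 -c "
from h import *
go(531.6,200.9,119.9)"
```

```text
tcp_pos: [531.7, 200.9, 121.8]
contact_force: [1.3, 0.2, 13.6]
gripper_force: 42.1
t 16.65 tcp [531.7 200.9 121.8] tool d [0.1 0.  1.9] n rows>= 1 yaw_y 1.38 w 10.4 F [ 1.3  0.2 13.6] g 42.1
```

```bash
python3 -m jog '20 0 0 0 0;40 0 0 0 0;40 0 0 0 0;40 0 0 0 0;40 0 0 0 0;40 0 0 -10 0;40 0 0 -20 0;40 0 0 -30 0;40 0 0 -10 0;40 0 0 0 0;40 0 0 0 0' | grep -E pos\|force; python3 - <<'E'
from h import *
go(430,300,200)
b=snap('top','t6');d=snap('wrist','w6')
cv2.imwrite('pics/c6.png',np.vstack([np.hstack([cv2.resize(b['image'][150:270,230:410],(400,267)),cv2.resize(load('t0')['image'][150:270,230:410],(400,267))]), np.hstack([d['image'][60:330,:400],load('w4')['image'][60:330,:400]])])[:,:,::-1])
E
```

```text
tcp_pos: [531.2, 200.3, 191.4]
contact_force: [-0.4, -0.7, -0.6]
gripper_force: 0.0
t 17.75 tcp [531.2 200.3 191.4] tool d [118.3  78.7  -8.6] n rows>= 3 yaw_y 1.38 w 40.1 F [-0.4 -0.7 -0.6] g 0.0
```

View pics/c6.png

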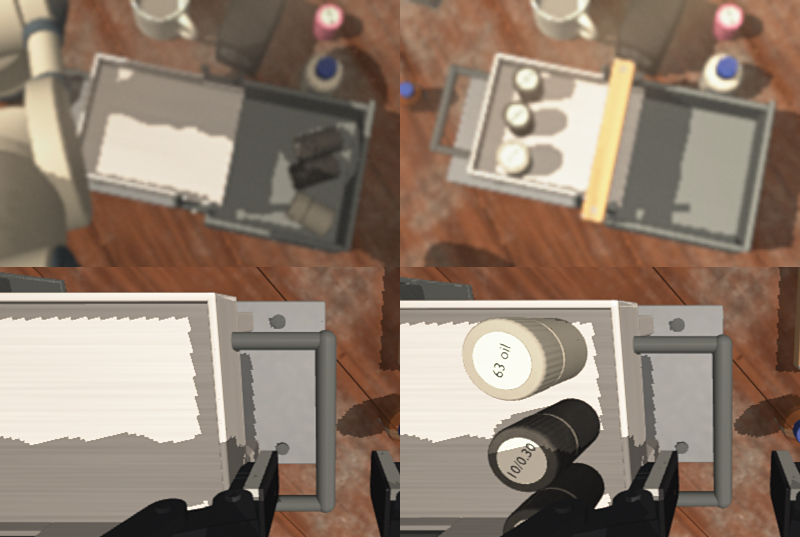

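The tray is down, level and empty, with all three canisters in the bin. Next I'll pick up the bar.

```bash
python3 - <<'E'
from h import *
d=load('w3'); g=[onz(d,*p,26) for p in((310,64),(341.5,64),(312,287.5),(339.5,287.5))]
c=sum(g)/4; a=(g[2]+g[3]-g[0]-g[1])/2; print(c,np.linalg.norm(a),np.arctan2(a[1],a[0]))
E
python3 -m jog '50 20 13 0 0;50 35 23 0 0;50 35 23 5 0;50 20 13 10 0;50 8.3 6.7 20 0;50 0 0 40 0;50 0 0 40 0;50 0 0 30 0;50 0 0 20 0;50 0 0 6 0;50 0 0 0 0;50 0 0 0 0' | grep -E pos\|force; python3 -c "
from h import *
go(430.3,300,15.7)"
```

```text
[430.23884689 302.32400376  26.        ] 192.9468038313785 -0.1896486438974182
tcp_pos: [430.5, 300.2, 21.3]
contact_force: [0.2, 0.9, 0.2]
gripper_force: 0.0
t 19.05 tcp [430.5 300.2  21.3] tool d [ 0.2 -0.3  5.6] n rows>= 1 yaw_y 1.38 w 50.0 F [0.2 0.9 0.2] g 0.0
```

```bash
python3 -m jog '50 0 0 4 0;50 0 0 1.4 0;50 0 0 0 0;15 0 0 0 0;15 0 0 0 0;15 0 0 0 0;15 0 0 0 0;15 0 0 0 0;15 0 0 0 0' 60; 
```

```text
clock: 19.95
tcp_pos: [430.3, 300.1, 15.7]
ee_rot: [[-0.982, 0.19, 0.0], [0.19, 0.982, 0.0], [-0.0, 0.0, -1.0]]
contact_force: [-1.3, -0.8, 8.0]
width: 24.7
gripper_force: 59.9
```

```bash
python3 -m jog '15 0 0 -5 0;15 0 0 -20 0;15 0 0 -35 0;15 0 0 -40 0;15 0 0 -40 0;15 0 0 -40 0;15 0 0 -30 0;15 -5 -10 -15 0;15 -11.2 -28 0 0;15 -11.2 -28 0 0;15 -11.2 -28 0 0;15 -11.2 -28 0 0;15 -11.2 -28 0 0;15 -11.2 -28 0 0;15 -11.2 -28 0 0;15 -11.2 -28 0 0;15 -11.2 -28 0 0;15 -8 -15 0 0;15 -3.5 -5.5 0 0;15 0 0 0 0'|grep -E pos\|width; python3 -c "
from h import *
go(491.8,0.5,180)
snap('wrist','w7')"
```

```text
tcp_pos: [491.9, 0.1, 240.4]
width: 24.8
t 21.95 tcp [4.919e+02 1.000e-01 2.404e+02] tool d [ 0.2  0.3 60.4] n rows>= 2 yaw_y 1.379 w 24.8 F [ 0.5 -0.2  0.5] g 59.2
```

```bash
python3 -m jog '15 0 0 10 0;15 0 0.3 20 0;15 0 0 15 0;15 0 0 10 0;15 0 0 5 0;15 0 0 5 0;15 0 0 0 0'|grep -E pos\|force; python3 -m jog '15 0 0 5 0;15 0 0 5 0;15 0 0 4 0;15 0 0 4 0;15 0 0 0 0;15 0 0 0 0'|grep -E pos\|force; python3 -c "
from h import *
go(491.8,0.5,142.5)"
```

```text
tcp_pos: [491.8, 0.9, 175.0]
contact_force: [-0.4, 0.3, -0.4]
gripper_force: 59.2
tcp_pos: [491.9, 0.8, 157.2]
contact_force: [0.4, -0.1, -2.1]
gripper_force: 59.2
t 23.3 tcp [491.9   0.8 157.2] tool d [ 0.  -0.3 14.7] n rows>= 1 yaw_y 1.38 w 24.9 F [ 0.4 -0.1 -2.1] g 59.2
```

In the slots without contact; continuing down.

```bash
python3 -m jog '15 0 0 4 0;15 0 0 4 0;15 0 0 3 0;15 0 0 2 0;15 0 0 0 0;15 0 0 0 0'|grep -E pos\|force; python3 -m jog '15 0 0 1 0;15 0 0 0 0'|grep -E pos\|force;  python3 -m jog '15 0 0 0.7 0;15 0 0 0 0'|grep -E pos\|force
```

```text
tcp_pos: [491.9, 0.8, 144.3]
contact_force: [-1.2, -0.3, -0.8]
gripper_force: 59.2
tcp_pos: [491.9, 0.8, 143.3]
contact_force: [0.4, -0.3, -1.3]
gripper_force: 59.2
tcp_pos: [491.9, 0.8, 142.6]
contact_force: [1.0, 0.4, -0.8]
gripper_force: 59.2
```

```bash
python3 -m jog '15 0 0 1 0;15 0 0 0 0'|grep -E pos\|force; python3 -m jog '22 0 0 0 0;30 0 0 0 0;40 0 0 0 0;50 0 0 0 0;50 0 0 0 0;50 0 0 0 0;50 0 0 -10 0;50 0 0 -25 0;50 0 0 -40 0;50 0 0 -30 0;50 0 0 -10 0;50 0 0 0 0;50 0 0 0 0'|grep -E pos\|force; python3 - <<'E'
from h import *
d=snap('wrist','w8'); s=snap('scene','s8')
cv2.imwrite('pics/c8.png',np.hstack([d['image'][:,:400],cv2.resize(s['image'][150:280,240:370],(400,400))])[:,:,::-1])
E
```

```text
tcp_pos: [492.0, 0.8, 141.7]
contact_force: [0.3, 0.5, 1.7]
gripper_force: 59.5
tcp_pos: [491.5, 0.8, 256.0]
contact_force: [1.0, 0.6, -0.2]
gripper_force: 0.0
```

View pics/c8.png

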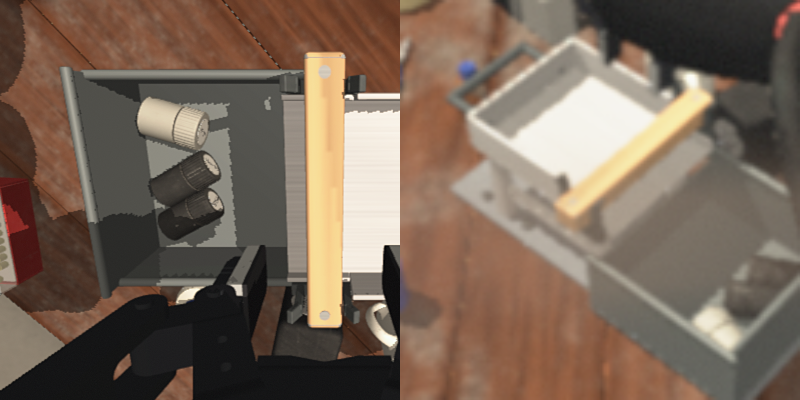

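The bar sits level across both brackets: it touched bottom at TCP z 141.7, as predicted. All three canisters are in the bin and the gripper is clear.

```bash
python3 -c "
from plant import manip
print(manip.hand_in())"
```

```text
the job is handed in; nothing more can be done
None
```

The job is handed in after about 26 s of robot time: the gate bar is back down level in both brackets, the tray is fully lowered, all three canisters are in the bin, and the gripper is clear; no verdict came back.

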